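# Shut the bolt tray and hook out the nut tray

### The job

The bolt tray has been left standing out: push it fully home first. Then hook a fingertip behind the lip of the nut tray - the module with the hex nut sample on its roof - and draw that tray out to its stop, so that the nuts can be reached. Do not pinch the lips between the fingers, leave the parts lying in their trays, and leave the adapter tray and the things on the bench alone.

Things in the scene. Friction and masses are not known exactly. Their poses are not given: they have to be found in the camera images.
- nut_unit: Drawer module of grey painted steel, 104 mm square, 47 mm high, screwed to the bench; a hex nut lying flat, 20 mm across and 13 mm high, fixed on its roof as the sample of what it holds. Origin: centre of its underside. +x points from its open front to its back, +y to the left of someone who faces its front, z up; its tray slides out towards -x.
- nut_lip (a point): Middle of the top edge of the nut tray's lip, 35 mm above the bench; axes as the module's; moves with the tray. The lip is an upright 88 mm wide and 3 mm thick (rolled top edge 6 mm thick) across the tray's front end, reaching down to 6 mm above the bench. Behind it (+x) lies an empty finger well 49 mm long, 83 mm wide, its floor 8 mm above the bench, always clear of the hood; side walls 26 mm and far divider 21 mm above the bench.
- nut_tray (a joint): Slide of the nut tray in m: 0 fully home, grows as the tray comes out towards the module's -x, 0.08 at its outer stop. Stays where it is left; friction about 2 N. Starts at 0 to 0.006.
- bolt_unit: Drawer module of grey painted steel, 104 mm square, 47 mm high, screwed to the bench; a hex bolt lying on its side, 58 mm long, 16 mm high, fixed on its roof as the sample of what it holds. Origin: centre of its underside. +x points from its open front to its back, +y to the left of someone who faces its front, z up; its tray slides out towards -x.
- bolt_lip (a point): Middle of the top edge of the bolt tray's lip, 35 mm above the bench; axes as the module's; moves with the tray. The lip is an upright 88 mm wide and 3 mm thick (rolled top edge 6 mm thick) across the tray's front end, reaching down to 6 mm above the bench. Behind it (+x) lies an empty finger well 49 mm long, 83 mm wide, its floor 8 mm above the bench, always clear of the hood; side walls 26 mm and far divider 21 mm above the bench.
- bolt_tray (a joint): Slide of the bolt tray in m: 0 fully home, grows as the tray comes out towards the module's -x, 0.08 at its outer stop. Stays where it is left; friction about 2 N. Starts at 0.04 to 0.065.
- adapter_unit: Drawer module of grey painted steel, 104 mm square, 47 mm high, screwed to the bench; a stepped round steel adapter without a hex head, 63 mm long, 15 mm high, fixed on its roof as the sample of what it holds. Origin: centre of its underside. +x points from its open front to its back, +y to the left of someone who faces its front, z up; its tray slides out towards -x.
- adapter_lip (a point): Middle of the top edge of the adapter tray's lip, 35 mm above the bench; axes as the module's; moves with the tray. The lip is an upright 88 mm wide and 3 mm thick (rolled top edge 6 mm thick) across the tray's front end, reaching down to 6 mm above the bench. Behind it (+x) lies an empty finger well 49 mm long, 83 mm wide, its floor 8 mm above the bench, always clear of the hood; side walls 26 mm and far divider 21 mm above the bench.
- adapter_tray (a joint): Slide of the adapter tray in m: 0 fully home, grows as the tray comes out towards the module's -x, 0.08 at its outer stop. Stays where it is left; friction about 2 N. Starts at 0 to 0.006.
- nut_a: Loose part, a hex nut 24 mm across, 13 mm high, lying in the rear bay of the nut tray, under the hood while the tray is home. Origin: centre of its underside.
- nut_b: Loose part, a hex nut 22 mm across, 13 mm high, lying in the rear bay of the nut tray, under the hood while the tray is home. Origin: centre of its underside.
- bolt_a: Loose part, a hex bolt 58 mm long, 16 mm high, lying in the rear bay of the bolt tray, under the hood while the tray is home. Origin: centre of its underside.
- tape_measure: Yellow tape measure, 35x76x62 mm, loose on the bench beside the work, not part of the job. Origin: centre of its underside.
- spare_nut: Hex nut 20 mm across, 13 mm high, loose on the bench beside the work, not part of the job. Origin: centre of its underside.
- spanner: Spanner 198 mm long, 6 mm thick, loose on the bench beside the work, not part of the job. Origin: centre of its underside.

How it is judged (in metres and radians):
On the way, in this order (a step that is already met when the one before it is completed fails the run):
1. the bolt tray is pushed fully home while the nut tray is still in (value of joint bolt_tray below 0.004 m and value of joint nut_tray below 0.02 m), for 0.2 s.
2. the nut tray is drawn out to its stop, the bolt tray home (value of joint nut_tray above 0.076 m and value of joint bolt_tray below 0.005 m), for 0.2 s.
At the end, for the whole second after the job is handed in: The nut tray is out within 5 mm of its stop, the bolt tray home within 5 mm, the adapter tray within 12 mm of home; both worked trays are at rest, and the nuts and the bolt lie still in the rear bays of their trays (value of joint nut_tray above 0.075 m and value of joint bolt_tray below 0.005 m and value of joint adapter_tray below 0.012 m and velocity of joint nut_tray between -0.005 and 0.005 m/s and velocity of joint bolt_tray between -0.005 and 0.005 m/s and x of nut_a in the frame of nut_lip between 0.05 and 0.15 m and y of nut_a in the frame of nut_lip between -0.045 and 0.045 m and z of each of nut_a, nut_b in the frame of nut_lip below -0.01 m and linear speed of each of nut_a, nut_b, bolt_a below 0.02 m/s and x of nut_b in the frame of nut_lip between 0.05 and 0.15 m and y of nut_b in the frame of nut_lip between -0.045 and 0.045 m and x of bolt_a in the frame of bolt_lip between 0.05 and 0.15 m and y of bolt_a in the frame of bolt_lip between -0.045 and 0.045 m and z of bolt_a in the frame of bolt_lip below -0.01 m); the robot touches nothing.
It fails at once if a nut or the bolt is lifted out of its tray (height (world z) of any of nut_a, nut_b, bolt_a above 0.04 m).
It fails at once if a tray's lip is pinched between the fingers ((contact force between the fingers and nut_unit above 1 N and x of the grasp point in the frame of nut_lip between -0.004 and 0.004 m and y of the grasp point in the frame of nut_lip between -0.045 and 0.045 m and z of the grasp point in the frame of nut_lip below 0.012 m) or (contact force between the fingers and bolt_unit above 1 N and x of the grasp point in the frame of bolt_lip between -0.004 and 0.004 m and y of the grasp point in the frame of bolt_lip between -0.045 and 0.045 m and z of the grasp point in the frame of bolt_lip below 0.012 m) or (contact force between the fingers and adapter_unit above 1 N and x of the grasp point in the frame of adapter_lip between -0.004 and 0.004 m and y of the grasp point in the frame of adapter_lip between -0.045 and 0.045 m and z of the grasp point in the frame of adapter_lip below 0.012 m)).
It fails at once if the adapter tray is drawn out (value of joint adapter_tray above 0.015 m).
It fails at once if the tape measure, spare nut or spanner on the bench is pushed aside or lifted (distance of any of tape_measure, spare_nut, spanner from where it was at the start of the episode above 0.03 m).
It also fails if it takes over 48 s, if anything falls off the work surface, if the arm or the gripper's body presses on something with over 40 N, if the wrist force passes 120 N, or if a joint passes its speed limit or range.

### The arm

A 6-joint arm with a two-finger parallel gripper is mounted at the origin on the work surface; the furniture and walls round the work are solid. World frame = base frame: x ahead of the robot, y to its left, z up, the work surface at z = 0. Lengths are in mm, angles in rad, forces in N, time in s.
With the tool pointing down it reaches from about 350 to 725 mm from the base axis. Payload 4.3 kg.
Tool frame: the origin (TCP) lies at the very end of the fingers, on their centre line; the grasp point (between the pads) lies 19 mm behind it (robot.tcp_to_grasp is the distance from the TCP to the grasp point, in mm); z points along the fingers, y is the line along which they close (so a half turn about z gives the same grasp; the last joint's range is limited). The gripper opens to 85 mm and grips with 20 to 120 N. Pads are 22 mm wide; open, the fingers measure 114 mm over their backs; the gripper's body (76 mm by 85 mm) begins 54 mm behind the grasp point. The pads swing forward as they close: fully open they stand 13 mm farther back than shut.
Start: joints at [-0.879, 0.377, 0.081, 1.274, 0, 1.46], TCP at [413.226, -399.889, 231.329] pointing down, gripper open.
Joint ranges: [-2.72, 2.72], [-0.84, 1.66], [-1.02, 1.22], [-1.77, 2.12], [-1.37, 1.28], [-3.14, 3.14]. Speed limits (rad/s): [2.57, 2.57, 3.14, 3.14, 3.14, 3.14].

### API

Orientations are given as a 3x3 rotation matrix whose columns are the frame's x, y, z axes.
In Python, from station import robot gives the robot as it stands. The module is installed in compiled form; this text tells all that it offers.
- The arm moves only by the tool play_rows, never from a script. Its argument "targets" is a list of rows, each a list of 6 numbers: the shift along the tool's x, y, z in mm, then the turn, a rotation vector about the tool's x, y, z in rad. A call has 1 to 10 rows; each row shifts and turns the commanded pose from where the row before left it, along the tool's axes as they then stand; what a row does not reach is not made up. A row lasts 1/10 s, in which the tool goes at most 50 mm and 8.59 degrees, less where a joint would pass 70% of its speed; a pose out of reach is approached as far as the arm can. A call is refused whole if a number of a shift passes 50 or a number of a turn 0.15, either way. A call with a gripper value outside its range is refused whole. "claw" is the finger opening in mm, from 0 to 85.4, set as the call begins (left out, the last holds). The fingers move at their own pace and stop on an object; the grip force is fixed at half the most. Time passes only in rows, so rows that do not move let the fingers close. It gives the time, the measured TCP pose, the force, the opening and the grip force at its end, in the units of the state.
- robot.observe(): the state, without advancing time (a new reading comes with each control period).
- robot.grab_frame(name): name is "scene" or "side" or "wrist"; returns the picture (420x560x3 uint8, red, green, blue); there is no depth.
- robot.camera_params(name): a dict with "fx", "fy", "cx", "cy" (pixels), "view" (4x4, takes a point from world to camera coordinates); the wrist camera has in their place "mount" (4x4, takes a point from camera to tool coordinates, whose origin is the TCP and whose axes are the flange's). Camera axes: x right, y up, looking along -z (the intrinsics and any distortion apply to the point x, -y, -z); pixel columns grow to the right and rows downward; lengths in mm; the calibration is good to about 2 mm. A picture is of the moment at which its call begins: read the wrist's pose just before it. camera_params takes no time and is no camera call.
- robot.hand_in(): hands the job in; it is judged then, once.
The state is a dict: "time_s": time; "joint_pos": joint angles; "dq": joint speeds; "joint_torque": joint torques, N m; "tool_pos": TCP position; "eef_rot": TCP orientation; "wrist_force": force on the tool from outside, world axes, zero at the start; "wrist_torque": the same for the moment, N m; "finger_gap": opening from 0.0 (shut) to 1.0 (fully open); "gripper_force": force on a finger pad.
Only numpy, scipy, OpenCV 4.12 (cv2) and the standard library are available. Lean on these libraries where they do the work, as an engineer would, in place of code of your own. Each camera call takes 0.05 s, during which the arm holds its last target. There are 200 camera calls.

## Working session

There is one attempt and no reset: what is moved stays moved. The work goes in short steps, Python scripts to look and compute and a tool call to move; the robot and the scene stay as the last step left them, time stands still between calls to the robot, and variables do not carry over. Pictures are saved under pics/ and viewed, at most 10 in all, crops included, and the job is handed in when it is done.

Besides the shell and the picture viewer there is one more tool, called after "Request:" by a JSON object that holds its "fn" and its "kwargs", one argument or row to a line. play_rows: Moves the arm, as the interface text tells. Its arguments: {"type":"object","properties":{"targets":{"type":"array","items":{"type":"array","items":{"type":"number"}}},"claw":{"type":"number"}},"required":["targets"]}

```bash
mkdir -p pics; cat > h.py <<'E'
import numpy as np, cv2
from station import robot
def ray(cam,u,v):
    p=robot.camera_params(cam)
    d=np.array([(u-p['cx'])/p['fx'],-(v-p['cy'])/p['fy'],-1.0])
    if 'view' in p: M=np.linalg.inv(np.array(p['view']))
    else:
        s=robot.observe(); T=np.eye(4); T[:3,:3]=s['eef_rot']; T[:3,3]=s['tool_pos']; M=T@np.array(p['mount'])
    return M[:3,3],M[:3,:3]@d
def at(cam,u,v,z):
    o,d=ray(cam,u,v); return (o+d*(z-o[2])/d[2]).round(1)
E
python3 - <<'E'
from h import *
a=robot.grab_frame('scene');b=robot.grab_frame('side')
for n,i in(('scene',a),('side',b)): cv2.imwrite(f'pics/{n}.png',cv2.resize(i[:,:,::-1],(800,600),interpolation=cv2.INTER_CUBIC))
s=robot.observe();print(s)
for n in('scene','side','wrist'):print(robot.camera_params(n))
E
```

```text
{'time_s': 0.1, 'joint_pos': array([-8.79293754e-01,  3.78002538e-01,  7.97456261e-02,  1.27436126e+00,
       -1.85934396e-06,  1.46046215e+00]), 'dq': array([-1.61640059e-03, -4.09421988e-03,  2.44879705e-03, -2.36736244e-03,
       -4.41986120e-05, -1.05126624e-03]), 'joint_torque': array([ 1.16830110e-03, -4.64695036e+01,  2.70581728e+01,  1.20437611e-02,
       -1.11358345e-04,  5.11993051e-06]), 'tool_pos': array([ 412.83345071, -399.4094258 ,  230.44174997]), 'eef_rot': array([[ 6.95388044e-01,  7.18633505e-01, -1.16321301e-03],
       [ 7.18634419e-01, -6.95386659e-01,  1.40215942e-03],
       [ 1.98755929e-04, -1.81096980e-03, -9.99998340e-01]]), 'wrist_force': array([0.127679  , 0.08206363, 0.89066638]), 'wrist_torque': array([0.04018594, 0.03172996, 0.04761584]), 'gripper_force': 0.0, 'finger_gap': 0.9987836805626971}
{'fx': 381.47267285377654, 'fy': 381.47267285377654, 'cx': 276.9418162181585, 'cy': 209.3728835901372, 'view': array([[-6.54135226e-01, -7.56357910e-01,  5.46067750e-03,
         3.85792360e+02],
       [ 3.21166377e-01, -2.71209505e-01,  9.07357461e-01,
    
[... 402 characters left out ...]
8446141e-02,  4.03467346e-01,  9.10958178e-01,
        -9.85989573e+01],
       [-2.14053449e-01, -8.85512838e-01,  4.12368931e-01,
        -9.61806689e+02],
       [ 0.00000000e+00,  0.00000000e+00,  0.00000000e+00,
         1.00000000e+00]])}
{'fx': 348.22160720063505, 'fy': 348.22160720063505, 'cx': 281.24500070860364, 'cy': 203.59721470065463, 'mount': array([[-1.63727476e-03,  9.53968515e-01,  2.99902304e-01,
         7.59246252e+01],
       [ 9.99998650e-01,  1.52088956e-03,  6.21508379e-04,
         1.00862329e+00],
       [ 1.36781143e-04,  2.99902917e-01, -9.53969718e-01,
        -1.42154829e+02],
       [ 0.00000000e+00,  0.00000000e+00,  0.00000000e+00,
         1.00000000e+00]])}
```

View pics/scene.png

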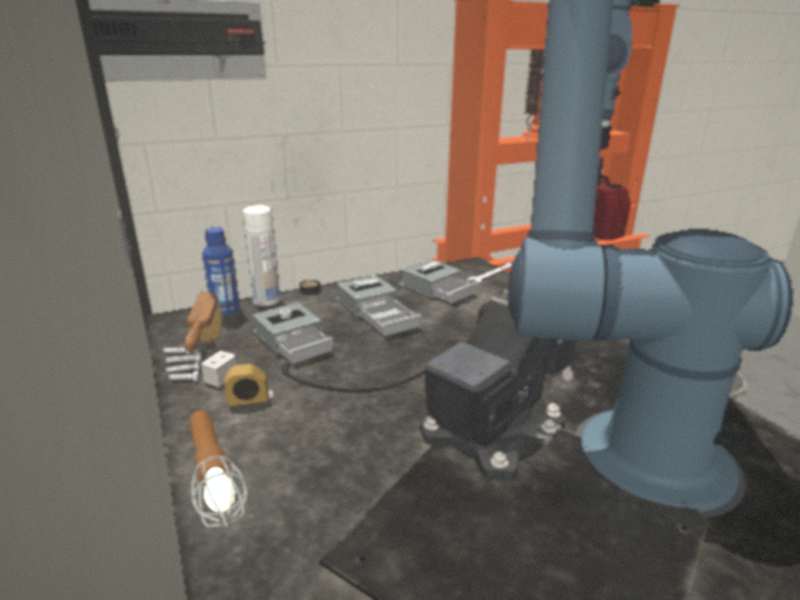

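View pics/side.png

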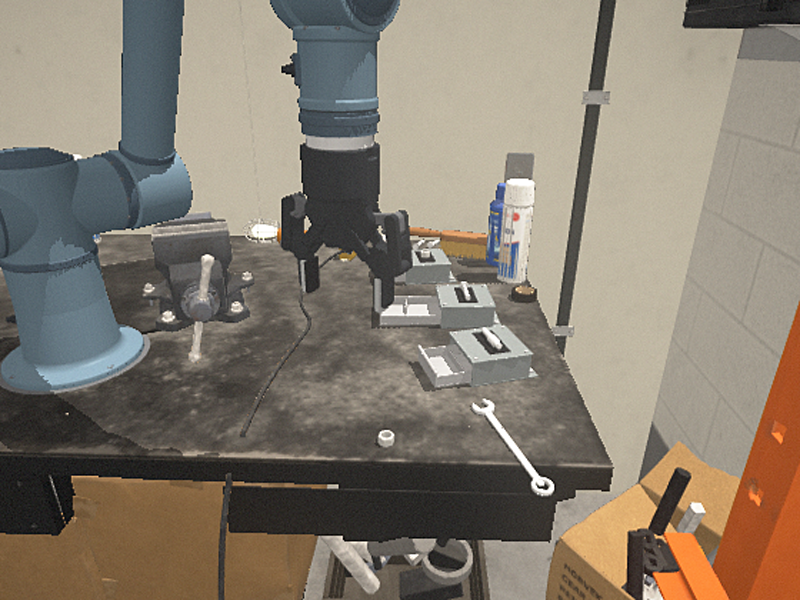

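The scene view shows three modules in a row at (290,330), (378,305) and (440,280). The middle one has its tray out. The side view shows the same row. I'll enlarge both.

```bash
python3 - <<'E'
from h import *
a=robot.grab_frame('scene')[:,:,::-1];b=robot.grab_frame('side')[:,:,::-1]
A=cv2.resize(a[180:255,170:345],None,fx=4.5,fy=4,interpolation=cv2.INTER_CUBIC)[:, :788]
B=cv2.resize(b[160:275,255:385],None,fx=5,fy=5,interpolation=cv2.INTER_CUBIC)
cv2.imwrite('pics/A.png',A);cv2.imwrite('pics/B.png',B)
E
```

```text
(no output)
```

View pics/A.png

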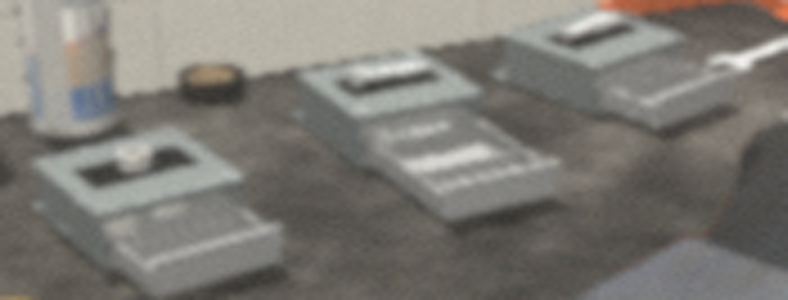

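View pics/B.png

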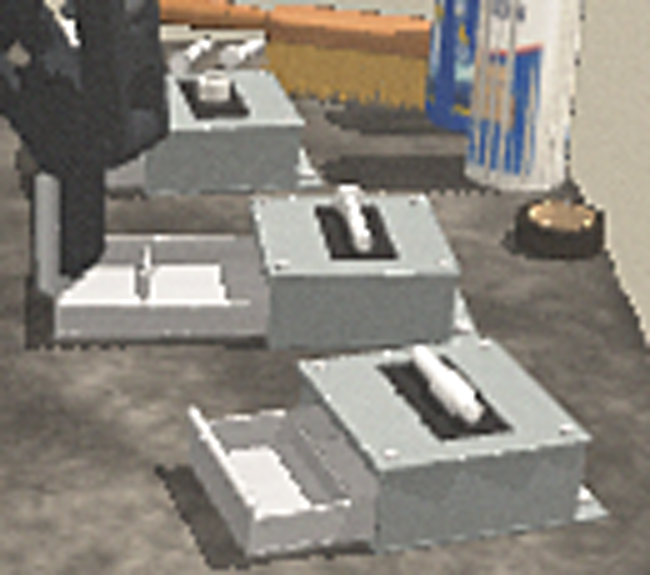

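Nut sample is on the far-left roof (A 135,155) and bolt on the middle one, whose tray is out. The adapter is on the one nearest the side camera. I'll locate the roofs (z=47) and lips (z=35).

```bash
python3 - <<'E'
from h import *
A=lambda u,v,z:at('scene',170+u/4.5,180+v/4,z)
B=lambda u,v,z:at('side',255+u/5,160+v/5,z)
print('nutroof A',[A(*p,47) for p in((38,162),(170,128),(240,178),(105,215))])
print('nutroof B',[B(*p,47) for p in((272,70),(303,124),(145,130))])
print('nutlip A',[A(*p,35) for p in((150,265),(280,228))])
print('boltroof A',[A(*p,47) for p in((300,75),(425,52),(480,95),(360,118))])
print('boltroof B',[B(*p,47) for p in((250,198),(425,195),(458,272),(270,275))])
print('boltlip A',[A(*p,35) for p in((432,196),(558,158))])
print('boltlip B',[B(*p,35) for p in((57,305),)])
print('adroof B',[B(*p,47) for p in((300,363),(490,340),(590,437),(378,468))])
print('adlip B',[B(*p,35) for p in((192,410),(252,517))])
print('tape',at('scene',245/1.4286,400/1.4286,0))
E
```

```text
nutroof A [array([725. , 268.9,  47. ]), array([719.9, 171.5,  47. ]), array([617.5, 182.1,  47. ]), array([624. , 276.6,  47. ])]
nutroof B [array([732.7, 264.7,  47. ]), array([722. , 163.1,  47. ]), array([622.1, 173.3,  47. ])]
nutlip A [array([565.4, 281. ,  35. ]), array([557.5, 193.2,  35. ])]
boltroof A [array([747.4,  42.6,  47. ]), array([726.6, -60.6,  47. ]), array([629.7, -33. ,  47. ]), array([650.2,  60.3,  47. ])]
boltroof B [array([655.7,  56.2,  47. ]), array([756.1,  39.5,  47. ]), array([735.5, -62.4,  47. ]), array([636.8, -45.1,  47. ])]
boltlip A [array([533.5,  91. ,  35. ]), array([526.3, -13.8,  35. ])]
boltlip B [array([524.8, -32.7,  35. ])]
adroof B [array([ 622. , -142.9,   47. ]), array([ 721.3, -139.6,   47. ]), array([ 728.2, -238.3,   47. ]), array([ 625.5, -243.4,   47. ])]
adlip B [array([ 565.1, -155.7,   35. ]), array([ 566.2, -251.5,   35. ])]
tape [527.6 396.5   0. ]
```

```bash
python3 - <<'E'
from h import *
k=1.42857
for p in((150,290,0),(245,290,0),(165,320,0),(225,225,130),(155,225,130)): print(at('side',p[0]/k,p[1]/k,p[2]))
for p in((427,425,0),(500,460,0),(555,408,0),(567,372,0)): print(at('scene',p[0]/k,p[1]/k,p[2]))
E
```

```text
[ 78.3 263.3   0. ]
[276.9 221.2   0. ]
[129.8 105.5   0. ]
[247.6 279.4 130. ]
[102.4 308.7 130. ]
[274.9 205.5   0. ]
[145.6 180.3   0. ]
[167.3   9.    0. ]
[ 218.3 -104.6    0. ]
```

The vise stays at x < 300, so the path is clear.

Request:
{"fn": "play_rows", "kwargs": {
  "targets": [
    [34.8,-24.4,0,0,0,0],
    [34.8,-24.4,0,0,0,0],
    [34.8,-24.4,0,0,0,0],
    [34.8,-24.4,0,0,0,0],
    [34.8,-24.4,0,0,0,0],
    [34.8,-24.4,0,0,0,0],
    [34.8,-24.4,0,0,0,0],
    [34.8,-24.4,0,0,0,0],
    [34.8,-24.4,0,0,0,0],
    [34.8,-24.4,0,0,0,0]
  ],
  "claw": 0
}}

```text
time_s: 1.2
tool_pos: [479.8, 21.6, 231.3]
eef_rot: [[0.696, 0.719, 0.0], [0.719, -0.696, -0.0], [-0.0, 0.0, -1.0]]
wrist_force: [-0.0, -0.3, -0.0]
finger_gap: -0.0
gripper_force: 0.0
```

Request:
{"fn": "play_rows", "kwargs": {
  "targets": [
    [0,0,0,0,0,-0.144],
    [0,0,0,0,0,-0.144],
    [0,0,0,0,0,-0.144],
    [0,0,0,0,0,-0.144],
    [0,0,0,0,0,-0.144],
    [0,0,0,0,0,-0.144],
    [0,0,0,0,0,-0.144],
    [0,0,0,0,0,-0.144]
  ]
}}

```text
time_s: 2.0
tool_pos: [479.7, 19.9, 231.1]
eef_rot: [[-0.379, 0.925, -0.0], [0.925, 0.379, -0.0], [0.0, -0.0, -1.0]]
wrist_force: [0.3, -0.6, -0.1]
finger_gap: -0.001
gripper_force: 0.0
```

Request:
{"fn": "play_rows", "kwargs": {
  "targets": [
    [0,0,0,0,0,-0.144],
    [0,0,0,0,0,-0.144],
    [0,0,0,0,0,-0.144],
    [0,0,0,0,0,-0.144],
    [0,0,0,0,0,-0.144],
    [0,0,0,0,0,-0.144],
    [0,0,0,0,0,-0.144],
    [0,0,0,0,0,0],
    [0,0,0,0,0,0]
  ]
}}

```text
time_s: 2.9
tool_pos: [479.8, 19.9, 231.2]
eef_rot: [[-0.983, 0.182, -0.0], [0.182, 0.983, -0.0], [0.0, -0.0, -1.0]]
wrist_force: [-0.0, -1.1, 0.1]
finger_gap: 0.0
gripper_force: 0.0
```

```bash
python3 - <<'E'
from h import *
s=robot.observe();print(s['tool_pos'],s['eef_rot'],s['joint_pos'],s['time_s'])
cv2.imwrite('pics/w1.png',cv2.resize(robot.grab_frame('wrist')[:,:,::-1],(800,600),interpolation=cv2.INTER_CUBIC))
E
```

```text
[479.77882576  19.87901854 231.19262075] [[-9.83353178e-01  1.81704386e-01 -2.09522549e-04]
 [ 1.81704403e-01  9.83353195e-01 -6.76976888e-05]
 [ 1.93733701e-04 -1.04641907e-04 -9.99999976e-01]] [-9.07410635e-02  1.85499407e-01 -1.79678179e-01  1.20582127e+00
 -8.64053893e-05  9.19783698e-02] 2.9
```

View pics/w1.png

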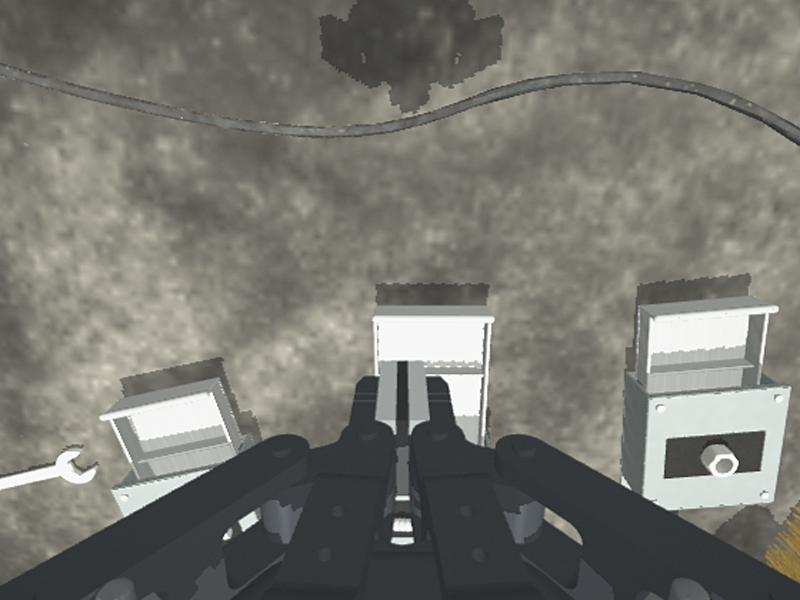

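Wrist view: the bolt lip's top edge runs from (373,313) to (493,320). The nut lip's runs from (638,309) to (777,307), and the nut roof front corners are at (627,388) and (790,388).

```bash
python3 - <<'E'
from h import *
k=800/560
W=lambda u,v,z:at('wrist',u/k,v/k,z)
for n,a,b,z in(('bolt',(373,313),(493,320),35),('nut',(638,309),(777,307),35),('nutroof',(627,388),(790,388),47),('nutside',(623,482),(627,388),47),('ad',(102,416),(222,379),35)):
    p,q=W(*a,z),W(*b,z);d=q-p;print(n,p,q,(p+q)/2,np.hypot(*d[:2]).round(1),np.degrees(np.arctan2(d[1],d[0])))
E
```

```text
bolt [521.8 -10.5  35. ] [543.   74.2  35. ] [532.4   31.85  35.  ] 87.3 75.94784103817365
nut [553.7 178.   35. ] [570.5 276.5  35. ] [562.1  227.25  35.  ] 99.9 80.3208636033155
nutroof [608.9 162.3  47. ] [630.7 279.7  47. ] [619.8 221.   47. ] 119.4 79.48056360010455
nutside [691.  155.2  47. ] [608.9 162.3  47. ] [649.95 158.75  47.  ] 82.4 175.057363712213
ad [ 566.5 -233.7   35. ] [ 552.8 -133.1   35. ] [ 559.65 -183.4    35.  ] 101.5 97.75499953146058
```

Request:
{"fn": "play_rows", "kwargs": {
  "targets": [
    [0,20,0,0,0,0],
    [0,0,42,0,0,0],
    [0,0,42,0,0,0],
    [0,0,42,0,0,0],
    [0,0,42,0,0,0],
    [0,0,42,0,0,0],
    [0,0,2,0,0,0],
    [0,0,0,0,0,0]
  ]
}}

```text
time_s: 3.75
tool_pos: [482.6, 39.6, 19.2]
eef_rot: [[-0.984, 0.18, -0.002], [0.18, 0.984, 0.0], [0.002, -0.0, -1.0]]
wrist_force: [0.5, 0.9, 0.7]
finger_gap: 0.002
gripper_force: 0.0
```

Request:
{"fn": "play_rows", "kwargs": {
  "targets": [
    [-10,0,0,0,0,0],
    [-10,0,0,0,0,0],
    [-10,0,0,0,0,0],
    [-8,0,0,0,0,0],
    [-8,0,0,0,0,0],
    [-8,0,0,0,0,0],
    [-8,0,0,0,0,0],
    [-8,0,0,0,0,0]
  ]
}}

```text
time_s: 4.55
tool_pos: [552.5, 26.9, 19.1]
eef_rot: [[-0.984, 0.179, -0.001], [0.179, 0.984, -0.0], [0.001, -0.0, -1.0]]
wrist_force: [-2.3, 0.5, 2.4]
finger_gap: -0.002
gripper_force: 1.2
```

Request:
{"fn": "play_rows", "kwargs": {
  "targets": [
    [-5,0,0,0,0,0],
    [-5,0,0,0,0,0],
    [-4,0,0,0,0,0],
    [0,0,0,0,0,0]
  ]
}}

```text
time_s: 4.95
tool_pos: [567.0, 24.4, 19.3]
eef_rot: [[-0.984, 0.179, 0.001], [0.179, 0.984, -0.0], [-0.001, 0.0, -1.0]]
wrist_force: [-0.6, 0.2, 0.1]
finger_gap: 0.002
gripper_force: 0.0
```

Request:
{"fn": "play_rows", "kwargs": {
  "targets": [
    [-3,0,0,0,0,0],
    [-3,0,0,0,0,0],
    [0,0,0,0,0,0]
  ]
}}

```text
time_s: 5.25
tool_pos: [572.5, 23.4, 19.3]
eef_rot: [[-0.984, 0.179, 0.001], [0.179, 0.984, -0.0], [-0.001, 0.0, -1.0]]
wrist_force: [-0.7, -0.2, 0.6]
finger_gap: 0.001
gripper_force: 0.3
```

Request:
{"fn": "play_rows", "kwargs": {
  "targets": [
    [-3,0,0,0,0,0],
    [-3,0,0,0,0,0],
    [0,0,0,0,0,0]
  ]
}}

```text
time_s: 5.55
tool_pos: [578.6, 22.3, 19.3]
eef_rot: [[-0.984, 0.179, 0.001], [0.179, 0.984, -0.0], [-0.001, 0.0, -1.0]]
wrist_force: [-0.8, -0.3, -0.4]
finger_gap: -0.002
gripper_force: 0.3
```

Request:
{"fn": "play_rows", "kwargs": {
  "targets": [
    [-2,0,0,0,0,0],
    [-2,0,0,0,0,0],
    [0,0,0,0,0,0]
  ]
}}

```text
time_s: 5.85
tool_pos: [580.2, 22.0, 19.0]
eef_rot: [[-0.984, 0.179, -0.003], [0.179, 0.984, 0.001], [0.003, -0.0, -1.0]]
wrist_force: [-5.1, 1.2, 3.5]
finger_gap: -0.0
gripper_force: 2.8
```

Request:
{"fn": "play_rows", "kwargs": {
  "targets": [
    [-2,0,0,0,0,0],
    [-2,0,0,0,0,0],
    [0,0,0,0,0,0]
  ]
}}

```text
time_s: 6.15
tool_pos: [580.3, 22.0, 18.3]
eef_rot: [[-0.984, 0.178, -0.01], [0.178, 0.984, 0.002], [0.01, -0.0, -1.0]]
wrist_force: [-13.4, 2.3, 8.5]
finger_gap: 0.001
gripper_force: 6.5
```

Request:
{"fn": "play_rows", "kwargs": {
  "targets": [
    [-2,0,0,0,0,0],
    [-2,0,0,0,0,0],
    [0,0,0,0,0,0]
  ]
}}

```text
time_s: 6.45
tool_pos: [580.3, 22.0, 17.7]
eef_rot: [[-0.984, 0.178, -0.017], [0.178, 0.984, 0.003], [0.017, -0.0, -1.0]]
wrist_force: [-20.3, 4.0, 13.8]
finger_gap: 0.006
gripper_force: 10.4
```

The stop is felt: 20 N at x=580.3 with no further travel. I'll back off, rise and move in front of the nut module.

Request:
{"fn": "play_rows", "kwargs": {
  "targets": [
    [20,0,0,0,0,0],
    [20,0,0,0,0,0],
    [0,0,-45,0,0,0],
    [0,0,-45,0,0,0],
    [0,0,-45,0,0,0],
    [0,0,-45,0,0,0],
    [19,49,0,0,0,0],
    [19,46,0,0,0,0],
    [19,46,0,0,0,0],
    [19,46,0,0,0,0]
  ]
}}

```text
time_s: 7.45
tool_pos: [510.2, 224.4, 200.1]
eef_rot: [[-0.984, 0.179, 0.003], [0.179, 0.984, 0.001], [-0.003, 0.001, -1.0]]
wrist_force: [0.2, -0.2, 0.4]
finger_gap: 0.001
gripper_force: 0.0
```

Request:
{"fn": "play_rows", "kwargs": {
  "targets": [
    [0,0,0,0,0,-0.094],
    [0,0,0,0,0,0],
    [0,0,0,0,0,0],
    [0,0,0,0,0,0]
  ]
}}

```text
time_s: 7.85
tool_pos: [510.2, 221.6, 199.4]
eef_rot: [[-0.996, 0.089, 0.001], [0.089, 0.996, -0.0], [-0.001, -0.0, -1.0]]
wrist_force: [0.1, -0.2, 0.0]
finger_gap: -0.0
gripper_force: 0.0
```

```bash
python3 - <<'E'
from h import *
s=robot.observe();print(s['tool_pos'],s['eef_rot'],s['joint_pos'],s['time_s'])
cv2.imwrite('pics/w2.png',cv2.resize(robot.grab_frame('wrist')[:,:,::-1],(800,600),interpolation=cv2.INTER_CUBIC))
E
```

```text
[510.16369412 221.56525218 199.43292058] [[-9.96074864e-01  8.85119624e-02  7.05259131e-04]
 [ 8.85119206e-02  9.96075114e-01 -9.04265310e-05]
 [-7.10494899e-04 -2.76477544e-05 -9.99999747e-01]] [ 2.95832383e-01  3.48565234e-01 -4.36510867e-02  1.17793175e+00
 -2.92106938e-04  3.84460222e-01] 7.85
```

View pics/w2.png

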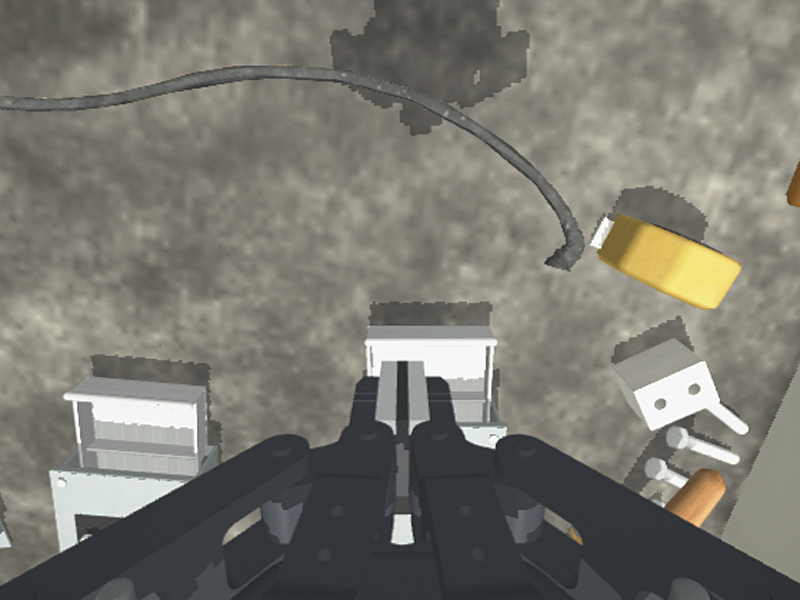

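Nut lip top edge: (365,341) to (497,341), seen centrally and parallel to the tool. Roof front corner is near (507,428). The bolt tray is in on the left.

```bash
python3 - <<'E'
from h import *
k=800/560
W=lambda u,v,z:at('wrist',u/k,v/k,z)
s=robot.observe();R=s['eef_rot'];t=s['tool_pos']
p,q=W(365,341,35),W(497,341,35);print(p,q,np.hypot(*(q-p)[:2]),R.T@((p+q)/2-t), R.T@(W(507,428,47)-t),R.T@(W(365,341,35)-t))
E
```

```text
[562.6 190.7  35. ] [570.6 278.4  35. ] 88.06412436401101 [-55.03169483  18.04362985 164.39698385] [-113.96718485   70.0155631   152.42540622] [-54.92984625 -25.98831454 164.39612595]
```

Request:
{"fn": "play_rows", "kwargs": {
  "targets": [
    [-40,9,0,0,0,0],
    [-40,9,0,0,0,0],
    [0,0,40,0,0,0],
    [0,0,40,0,0,0],
    [0,0,40,0,0,0],
    [0,0,30,0,0,0],
    [0,0,16,0,0,0],
    [0,0,0,0,0,0]
  ]
}}

```text
time_s: 8.7
tool_pos: [588.5, 231.6, 30.0]
eef_rot: [[-0.996, 0.088, -0.006], [0.088, 0.996, -0.002], [0.006, -0.002, -1.0]]
wrist_force: [0.4, -0.2, 0.2]
finger_gap: 0.001
gripper_force: 0.0
```

Request:
{"fn": "play_rows", "kwargs": {
  "targets": [
    [0,0,8,0,0,0],
    [0,0,8,0,0,0],
    [0,0,0,0,0,0]
  ]
}}

```text
time_s: 9.0
tool_pos: [590.8, 233.3, 17.1]
eef_rot: [[-0.996, 0.086, -0.0], [0.086, 0.996, -0.0], [-0.0, -0.0, -1.0]]
wrist_force: [1.0, -0.1, -0.5]
finger_gap: 0.004
gripper_force: 0.0
```

Request:
{"fn": "play_rows", "kwargs": {
  "targets": [
    [6,0,0,0,0,0],
    [6,0,0,0,0,0],
    [6,0,0,0,0,0],
    [5,0,0,0,0,0],
    [0,0,0,0,0,0]
  ]
}}

```text
time_s: 9.5
tool_pos: [567.0, 235.8, 17.7]
eef_rot: [[-0.996, 0.085, -0.0], [0.085, 0.996, 0.0], [0.0, 0.0, -1.0]]
wrist_force: [0.4, -0.3, -0.7]
finger_gap: -0.002
gripper_force: 0.0
```

Request:
{"fn": "play_rows", "kwargs": {
  "targets": [
    [6,0,0,0,0,0],
    [6,0,0,0,0,0],
    [6,0,0,0,0,0],
    [6,0,0,0,0,0],
    [6,0,0,0,0,0],
    [6,0,0,0,0,0]
  ]
}}

```text
time_s: 10.1
tool_pos: [531.7, 238.8, 17.5]
eef_rot: [[-0.996, 0.086, 0.001], [0.086, 0.996, 0.0], [-0.0, 0.0, -1.0]]
wrist_force: [2.4, 0.7, 1.8]
finger_gap: -0.002
gripper_force: 1.2
```

Request:
{"fn": "play_rows", "kwargs": {
  "targets": [
    [5,0,0,0,0,0],
    [5,0,0,0,0,0],
    [5,0,0,0,0,0],
    [4,0,0,0,0,0],
    [0,0,0,0,0,0]
  ]
}}

```text
time_s: 10.6
tool_pos: [511.8, 240.1, 17.0]
eef_rot: [[-0.996, 0.085, -0.002], [0.085, 0.996, -0.0], [0.002, -0.001, -1.0]]
wrist_force: [0.6, 0.7, -0.2]
finger_gap: 0.003
gripper_force: 0.2
```

Request:
{"fn": "play_rows", "kwargs": {
  "targets": [
    [3,0,0,0,0,0],
    [3,0,0,0,0,0],
    [3,0,0,0,0,0],
    [0,0,0,0,0,0]
  ]
}}

```text
time_s: 11.0
tool_pos: [506.9, 240.6, 17.5]
eef_rot: [[-0.996, 0.086, 0.005], [0.086, 0.996, -0.001], [-0.006, -0.001, -1.0]]
wrist_force: [8.4, -1.1, -5.5]
finger_gap: -0.004
gripper_force: 4.2
```

Request:
{"fn": "play_rows", "kwargs": {
  "targets": [
    [3,0,0,0,0,0],
    [3,0,0,0,0,0],
    [0,0,0,0,0,0],
    [0,0,0,0,0,0]
  ]
}}

```text
time_s: 11.4
tool_pos: [506.8, 240.9, 18.7]
eef_rot: [[-0.996, 0.088, 0.015], [0.088, 0.996, -0.002], [-0.016, -0.001, -1.0]]
wrist_force: [18.7, -3.5, -10.5]
finger_gap: 0.002
gripper_force: 9.3
```

Hard stop reached. Now to ease off the lip inside the well, lift straight up and check.

Request:
{"fn": "play_rows", "kwargs": {
  "targets": [
    [-6,0,0,0,0,0],
    [-6,0,0,0,0,0],
    [-6,0,0,0,0,0],
    [0,0,0,0,0,0],
    [0,0,0,0,0,0]
  ]
}}

```text
time_s: 11.9
tool_pos: [515.3, 239.8, 16.9]
eef_rot: [[-0.996, 0.086, -0.001], [0.086, 0.996, -0.0], [0.001, -0.0, -1.0]]
wrist_force: [0.3, -0.2, 0.2]
finger_gap: 0.002
gripper_force: 0.0
```

Request:
{"fn": "play_rows", "kwargs": {
  "targets": [
    [0,0,-15,0,0,0],
    [0,0,-30,0,0,0],
    [0,0,-45,0,0,0],
    [0,0,-45,0,0,0],
    [0,0,-45,0,0,0],
    [45,0,0,0,0,0],
    [20,0,0,0,0,0],
    [0,0,0,0,0,0],
    [0,0,0,0,0,0]
  ]
}}

```text
time_s: 12.8
tool_pos: [450.9, 245.6, 197.2]
eef_rot: [[-0.996, 0.085, 0.0], [0.085, 0.996, -0.0], [-0.0, -0.0, -1.0]]
wrist_force: [0.3, -0.7, -1.3]
finger_gap: -0.001
gripper_force: 0.0
```

```bash
python3 - <<'E'
from h import *
cv2.imwrite('pics/w3.png',cv2.resize(robot.grab_frame('wrist')[:,:,::-1],(800,600),interpolation=cv2.INTER_CUBIC))
b=robot.grab_frame('side')[:,:,::-1]
cv2.imwrite('pics/s3.png',cv2.resize(b[150:280,230:390],None,fx=4.5,fy=4.5,interpolation=cv2.INTER_CUBIC))
E
```

```text
(no output)
```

View pics/w3.png

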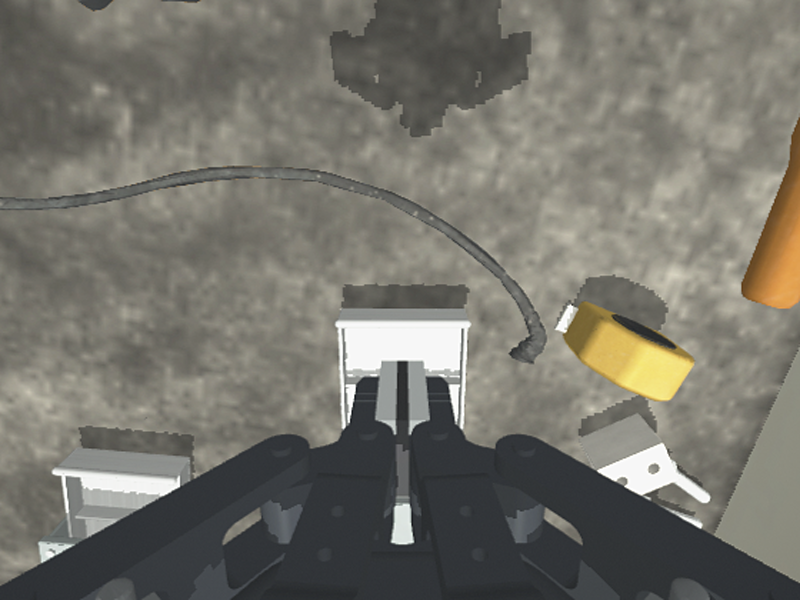

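View pics/s3.png

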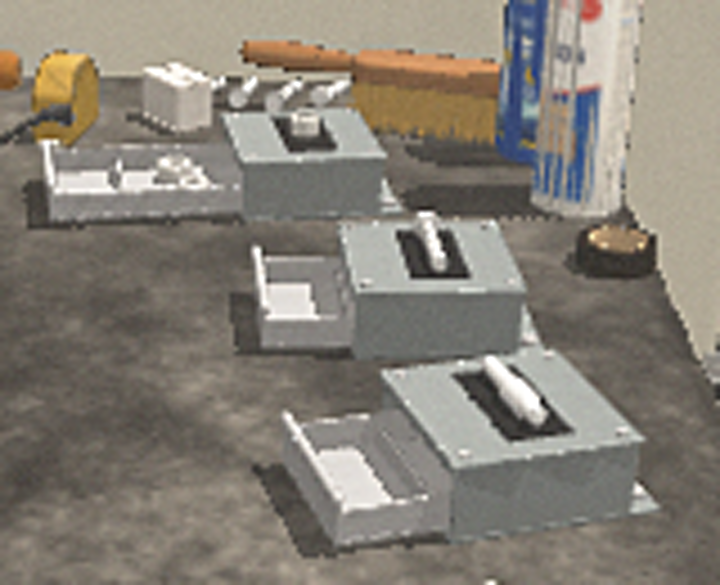

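The nut tray is out with both nuts at (175,170) in its bay. The bolt tray is home and the adapter tray is untouched. In the wrist view the nut lip is at (337,323) to (469,323).

```bash
python3 - <<'E'
from h import *
k=800/560
m=(at('wrist',337/k,323/k,35)+at('wrist',469/k,323/k,35))/2
print(m,np.hypot(*(m-np.array([566.6,234.5,35]))[:2]))
if np.hypot(*(m-np.array([566.6,234.5,35]))[:2])>71: print(robot.hand_in())
E
```

```text
[492.8 241.3  35. ] 74.1126170095214
the job is handed in; nothing more can be done
None
```

I pushed the bolt tray home, then hooked the nut tray and drew it out to its stop, with both nuts visible in its bay and the adapter tray still in; the job is handed in, but the call returned no verdict.

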